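Rock a stuck drain strainer free and hold it clear

ROBOT

A 7-joint arm with a two-finger parallel gripper is mounted at the origin on the work surface. World frame = base frame: x ahead of the robot, y to its left, z up, the work surface at z = 0. Lengths are in mm, angles in rad, forces in N, time in s.
With the tool pointing down it reaches from about 425 to 825 mm from the base axis. Payload 3.6 kg.
Tool frame: the origin (TCP) lies at the centre of the arm's flange, where the gripper is bolted on; the fingertips stand 186 mm ahead of it and the grasp point (between the pads) lies 167 mm ahead of it (env.tip_extent is the distance from the TCP to the fingertips, in mm); y points along the fingers, x is the direction in which the jaws open and shut, and the axes are right-handed (so a half turn about y gives the same grasp; the last joint's range is limited). The gripper opens to 93 mm and grips with 3 to 60 N. Pads are 15 mm wide; open, the fingers measure 128 mm over their backs; the gripper's body (75 mm by 188 mm) begins 65 mm behind the grasp point.
Start: joints at [1.095, 0.615, -0.013, 1.423, 0.008, 1.103, -0.04], TCP at [282.03, -585.606, 404.74] pointing down, gripper open.
Joint ranges: [-3.12, 3.12], [-0.3, 2.06], [-1.34, 1.32], [0.26, 2.42], [-1.36, 4.5], [0.01, 1.98], [-2.84, 2.84]. Speed limits (rad/s): [2.79, 2.79, 3.14, 3.14, 3.14, 3.14, 3.14].

INTERFACE

Orientations are given as a unit quaternion [w, x, y, z].
In Python, from station import env gives the robot as it stands. The module is installed in compiled form; this text tells all that it offers.
- The arm moves only by the shell command python3 -m pendant 'ROWS' [OPENING] [FORCE]. ROWS is JSON, a list of rows, each an object of numbers: "x", "y", "z": the shift along the tool's x, y, z in m; "rx", "ry", "rz": the turn, a rotation vector about the tool's x, y, z in rad. In form: [{"x": .., "y": .., "z": .., "rx": .., "ry": .., "rz": ..}, ...]. A call has 1 to 5 rows; each row is the pose to reach, as a shift and turn from the pose measured when the call began, along the tool's axes at that moment; what a row does not reach only later rows make up. A row lasts 1/10 s, in which the tool goes at most 50 mm and 8.59 degrees, less where a joint would pass 70% of its speed; a pose out of reach is approached as far as the arm can. A call with a gripper value outside its range is refused whole. OPENING is the closure, from 0 (fully open) to 1 (shut), set as the call begins (- or left out, the last holds). The fingers move at their own pace and stop on an object; FORCE is the grip in N (left out, the last holds). Time passes only in rows, so rows that repeat a pose let the fingers close. It gives the time, the measured TCP pose, the force and the opening at its end, in the units of the state.
- env.observe(): the state, without advancing time (a new reading comes with each control period).
- env.grab_frame(name): name is "scene" or "top" or "wrist"; returns a dict with "pixels" (384x512x3 uint8, red, green, blue), "fx", "fy", "cx", "cy" (pixels), "dist_coeffs" ([k1, k2, p1, p2, k3] as OpenCV has them; the pictures are not rectified), "T" (4x4, takes a point from camera to world coordinates). Camera axes: x right, y down, z forward; pixel columns grow to the right and rows downward; lengths in mm; the calibration is good to about 2 mm. A picture is of the moment at which its call begins. There is no depth.
- env.job_done(): hands the job in, once; it reports no verdict.
The state is a dict: "clock": time; "qpos": joint angles; "qvel": joint speeds; "effort": joint torques, N m; "ee_pos": TCP position; "tool_rot": TCP orientation; "ft_force": force on the tool from outside, world axes, zero at the start; "ft_torque": the same for the moment, N m; "opening": opening from 0.0 (shut) to 1.0 (fully open).
Only numpy, scipy, OpenCV 4.12 (cv2) and the standard library are available. Lean on these libraries where they do the work, as an engineer would, in place of code of your own. Each camera call takes 0.05 s, during which the arm holds its last target. There are 200 camera calls.

TASK

The steel strainer is stuck in the grey drain body under a blue spring catch at each end: grip its upright handle and rock it end to end in modest swings, tilting it no more than about 20 degrees, one end up a notch while the other is still seated and then the other end, until it is free of both catches; do not pull it straight out. Finish while holding it upright over the drain body, its basket just clear of the grey body by 2 to 4 cm and touching neither body nor catches. Leave the bucket, jar, funnel, cleaner bottle, sponge and tin where they are.

Things in the scene. Friction and masses are not known exactly. Their poses are not given: they have to be found in the camera images.
- drain_body: grey plastic drain body screwed to the shelf, 100 (x) x 170 (y) x 40 mm (z), origin at the centre of its underside, z up. Open well 50 (x) x 56 mm (y) in the middle, rim at z = 40. A blue sprung catch stands at each y end: its nose reaches in to y = +-40 mm at z = 58 to 64 mm, hooking 5 mm over the flange end below it. Highest point 64 mm (72 mm as a catch swings)
- catch_left (a joint): blue sprung catch at the drain body's +y end, 34 mm wide in x, hinged at y = 67, z = 41 mm; 0 = at rest, grows (rad) as the nose swings up and outward. Pushed up from below with about 10 to 15 N the nose rises some 7 mm, lets the flange end past at about 0.3 rad, then snaps back under it to 0 and does not let it down again
- catch_right (a joint): the same catch at the -y end, hinged at y = -67 mm
- strainer: stainless strainer, loose, 0.18 to 0.35 kg; origin at the centre of the basket's underside, z up through the handle, long axis y, along the drain body's y. Basket 45 x 49 mm (x, y) to z = 30; lower flange 60 x 90 x 4 mm at z = 30 to 34, upper flange the same at z = 43 to 47; handle 34 (x) x 16 mm (y) from z = 47 to 112. Seated, the origin is 10 mm above the drain body's
- strainer_grip (a point): place to grip on the handle, on its axis 90 mm above the strainer's origin (22 mm below the handle's top). Fingers that close along the strainer's y turn it firmly about its x axis, which is how it rocks
- strainer_left (a point): lower edge of the lower flange at the strainer's +y end, 45 mm from the axis; 40 mm above the drain body's origin when seated, with the upper flange 1 mm under the nose. This end is a notch up once risen 11 mm (upper flange over the nose) and free once risen 24 mm (lower flange over it too)
- strainer_right (a point): the same at the strainer's -y end
- bucket: red plastic bucket upside down, 224 mm across, 200 mm high, origin under its centre
- jar: clear glass jar with steel twist cap, 72 mm across, 110 mm high, origin under its centre
- funnel: orange plastic funnel mouth down, 116 mm across, 125 mm high, origin under its centre
- cleaner: white cleaner bottle, 64 mm across, 150 mm high, origin under its centre
- sponge: yellow sponge block 110 x 70 x 35 mm, origin under its centre
- polish: tin with a green band, 76 mm across, 70 mm high, origin under its centre
Not all that is in view belongs to the job. What is shaped like the strainer but orange is not meant.

How it is judged:
By the outcome, as a careful person would: the job done as asked, in the order asked, and still so for the second after the job is handed in, while the arm keeps its last pose, push and grip.
It also fails if it takes over 38 s, if anything falls off the work surface, if the arm or the gripper's body presses on something with over 40 N, if the wrist force passes 120 N, or if a joint passes its speed limit or range.

## Working session

There is one attempt and no reset: what is moved stays moved. The work goes in short steps, Python scripts to look and compute and a shell command to move; the robot and the scene stay as the last step left them, time stands still between calls to the robot, and variables do not carry over. Pictures are saved under pics/ and viewed, about 8 in all and at most 12, crops included, and the job is handed in when it is done.

```bash
mkdir -p pics
cat > h.py <<'E'
from station import env
import numpy as np, cv2
def grab(n,save=None):
    f=env.grab_frame(n)
    if save: cv2.imwrite('pics/'+save,cv2.cvtColor(f['pixels'],cv2.COLOR_RGB2BGR))
    return f
def K(f): return np.array([[f['fx'],0,f['cx']],[0,f['fy'],f['cy']],[0,0,1.]])
def ray(f,u,v):
    p=cv2.undistortPoints(np.array([[[u,v]]],float),K(f),np.array(f['dist_coeffs']))[0,0]
    T=np.array(f['T']); return T[:3,3],T[:3,:3]@np.array([p[0],p[1],1.])
def onz(f,u,v,z):
    o,d=ray(f,u,v); return o+d*(z-o[2])/d[2]
def proj(f,P):
    T=np.linalg.inv(np.array(f['T'])); 
    r=cv2.projectPoints(np.array(P,float).reshape(-1,3),cv2.Rodrigues(T[:3,:3])[0],T[:3,3],K(f),np.array(f['dist_coeffs']))[0]
    return r[:,0]
E
python3 - <<'E'
from h import *
a=grab('top','t0.png');b=grab('scene','s0.png')
cv2.imwrite('pics/both.png',cv2.resize(cv2.cvtColor(np.vstack([a['pixels'],b['pixels']]),cv2.COLOR_RGB2BGR),None,fx=.78,fy=.78))
print(env.observe())
E
```

```text
{'clock': 0.1, 'qpos': array([ 1.09546726,  0.61578679, -0.01262289,  1.42471423,  0.00810409,
        1.10341119, -0.04040422]), 'qvel': array([ 0.00035328, -0.00158997, -0.00161189, -0.00416985,  0.00014157,
       -0.00116499, -0.00063098]), 'effort': array([ 2.02004150e-03, -4.60041869e+01,  2.10016672e-01, -1.66244441e+01,
       -6.12405594e-02,  1.69279869e-02,  9.66981111e-05]), 'ee_pos': array([ 281.936387  , -585.35770967,  403.72779612]), 'tool_rot': array([ 0.59916113, -0.59832391,  0.37685834, -0.37548933]), 'ft_force': array([ 0.61182846, -0.36876442, -0.08419388]), 'ft_torque': array([-0.02660832, -0.03547933, -0.01221123]), 'opening': 0.9981672736699864}
```

View pics/t0.png

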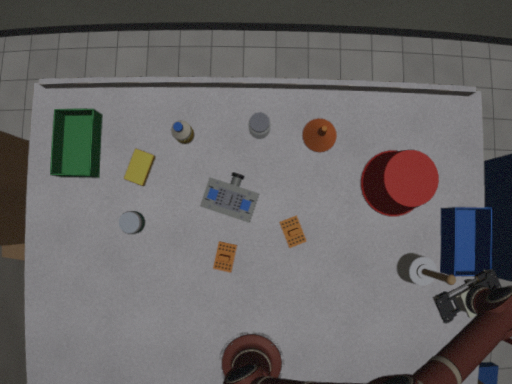

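View pics/s0.png

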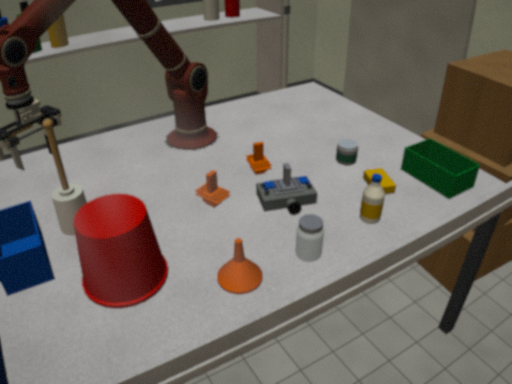

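Top view: the steel strainer sits in the grey body at (230,199), with blue catches at (213,194) and (246,204). Things it could be taken for: the orange copies at (225,257) and (292,231), and the orange funnel at (319,135). I choose (230,199) because it is steel, in a grey body, and has blue catches. I'll check that with a crop.

Run:
```python
from h import *
f=grab('top');im=f['pixels']
hsv=cv2.cvtColor(im,cv2.COLOR_RGB2HSV)
m=cv2.inRange(hsv,(100,120,60),(125,255,255));m[:, :195]=0;m[:,265:]=0;m[:170]=0;m[225:]=0
n,l,s,c=cv2.connectedComponentsWithStats(m)
P=[]
for i in range(1,n):
    if s[i,4]>8: p=onz(f,*c[i],60);P.append(p);print(c[i],s[i,4],p)
g=cv2.inRange(hsv,(0,0,70),(179,70,150))
g[:, :195]=0;g[:,265:]=0;g[:170]=0;g[225:]=0
cv2.imwrite('pics/crop.png',cv2.resize(cv2.cvtColor(im[165:275,190:310],cv2.COLOR_RGB2BGR),None,fx=5,fy=5,interpolation=cv2.INTER_CUBIC))
d=P[0]-P[1];print(np.degrees(np.arctan2(d[1],d[0])),np.linalg.norm(d),(P[0]+P[1])/2)
from scipy.spatial.transform import Rotation as R
q=env.observe()['tool_rot'];print(R.from_quat(np.r_[q[1:],q[0]]).as_matrix().round(3))
print(np.array(f['T']).round(2))
```

```text
[212.33707865 193.85393258] 89 [558.61850351 134.19117388  60.        ]
[244.8045977  204.55172414] 87 [526.56820259  29.63254478  60.        ]
72.95815449820977 109.36054456778153 [542.59335305  81.91185933  60.        ]
[[ 0.434 -0.001  0.901]
 [-0.901  0.002  0.434]
 [-0.002 -1.    -0.   ]]
[[ 2.00000e-02 -1.00000e+00  5.00000e-02  4.81180e+02]
 [-1.00000e+00 -2.00000e-02  0.00000e+00 -1.37600e+01]
 [-0.00000e+00 -6.00000e-02 -1.00000e+00  1.53338e+03]
 [ 0.00000e+00  0.00000e+00  0.00000e+00  1.00000e+00]]
```

View pics/crop.png

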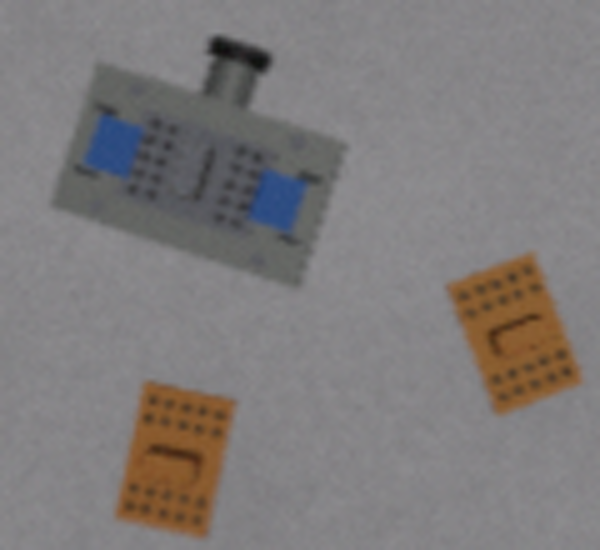

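Crop: grey body at crop (200,175) with perforated steel flanges, the handle edge at (203,172), and blue catches at (113,145) and (278,200). The orange ones are decoys. Choice confirmed. The tall brush stands on my path, so I raise first.

```bash
cat > go.py <<'E'
# usage: go.py x y z(TCP, mm) jaw_azimuth_deg tilt_deg -> remaining move in tool axes
import sys
from h import *
from scipy.spatial.transform import Rotation as R
def tool():
    o=env.observe();q=o['tool_rot'];return o,R.from_quat(np.r_[q[1:],q[0]])
def Rdes(az,tilt=0):
    a=np.radians(az);x=np.array([np.cos(a),np.sin(a),0]);y=np.array([0,0,-1.])
    M=R.from_matrix(np.c_[x,y,np.cross(x,y)])
    return M*R.from_rotvec([0,0,np.radians(tilt)])
if __name__=='__main__':
    x,y,z,az,t=map(float,sys.argv[1:6])
    o,r=tool()
    print('clock',o['clock'],'q',o['qpos'].round(2),'p',o['ee_pos'].round(1),'f',o['ft_force'].round(1),'op',round(o['opening'],3))
    print('shift m',(r.inv().apply(np.array([x,y,z])-o['ee_pos'])/1000).round(4),'rot',(r.inv()*Rdes(az,t)).as_rotvec().round(4))
E
python3 -m pendant '[{"y":-0.05},{"y":-0.1},{"y":-0.15},{"y":-0.18},{"y":-0.18}]' 0
python3 go.py 542.6 81.9 520 73 0
```

```text
clock 0.15 q [ 1.1   0.62 -0.01  1.42  0.01  1.1  -0.04] p [ 282.  -585.4  403.9] f [ 0.1 -0.6 -0.3] op 1.001
shift m [-0.4883 -0.1152  0.5244] rot [-2.400e-03 -2.396e+00 -1.000e-03]invalid input
```

```bash
python3 -m pendant '[{"x":0,"y":-0.05,"z":0,"rx":0,"ry":0,"rz":0},{"x":0,"y":-0.1,"z":0,"rx":0,"ry":0,"rz":0},{"x":0,"y":-0.15,"z":0,"rx":0,"ry":0,"rz":0},{"x":0,"y":-0.18,"z":0,"rx":0,"ry":0,"rz":0}]'
python3 go.py 542.6 81.9 520 73 0
```

```text
clock: 0.55
ee_pos: [281.8, -585.3, 588.4]
tool_rot: [-0.598, 0.599, -0.375, 0.377]
ft_force: [-0.2, -1.0, -0.4]
opening: 1.002
clock 0.55 q [ 1.09  0.53 -0.    1.07  0.    1.54 -0.04] p [ 281.8 -585.3  588.4] f [-0.2 -1.  -0.4] op 1.002
shift m [-0.4883  0.0665  0.5244] rot [ 4.8000e-03 -2.3961e+00  2.1000e-03]
```

```bash
python3 -m pendant '[{"x":-0.03,"y":0,"z":0.033,"rx":0,"ry":-0.15,"rz":0},{"x":-0.06,"y":0,"z":0.066,"rx":0,"ry":-0.3,"rz":0},{"x":-0.09,"y":0,"z":0.1,"rx":0,"ry":-0.45,"rz":0},{"x":-0.12,"y":0,"z":0.133,"rx":0,"ry":-0.6,"rz":0},{"x":-0.15,"y":0,"z":0.164,"rx":0,"ry":-0.75,"rz":0}]'
python3 go.py 542.6 81.9 520 73 0
```

```text
clock: 1.05
ee_pos: [365.1, -376.9, 587.6]
tool_rot: [-0.694, 0.696, -0.128, 0.129]
ft_force: [0.9, -0.8, 0.6]
opening: 0.997
clock 1.05 q [ 0.92  0.3  -0.23  1.45  0.07  1.4   0.33] p [ 365.1 -376.9  587.6] f [ 0.9 -0.8  0.6] op 0.997
shift m [0.0018 0.0664 0.4921] rot [ 4.1000e-03 -1.6393e+00  2.0000e-04]
```

```bash
python3 -m pendant '[{"x":0,"y":0,"z":0.045,"rx":0,"ry":-0.15,"rz":0},{"x":0,"y":0,"z":0.09,"rx":0,"ry":-0.3,"rz":0},{"x":0,"y":0,"z":0.135,"rx":0,"ry":-0.45,"rz":0},{"x":0,"y":0,"z":0.18,"rx":0,"ry":-0.6,"rz":0},{"x":0,"y":0,"z":0.225,"rx":0,"ry":-0.75,"rz":0}]'
python3 go.py 542.6 81.9 520 73 0
```

```text
clock: 1.55
ee_pos: [445.5, -164.9, 587.0]
tool_rot: [-0.693, 0.695, 0.135, -0.135]
ft_force: [1.1, -0.4, -0.4]
opening: 1.001
clock 1.55 q [ 0.67  0.23 -0.47  1.56  0.11  1.38  0.57] p [ 445.5 -164.9  587. ] f [ 1.1 -0.4 -0.4] op 1.001
shift m [0.1824 0.0663 0.1927] rot [ 0.0036 -0.8902 -0.0016]
```

```bash
python3 -m pendant '[{"x":0.03,"y":0.01,"z":0.032,"rx":0,"ry":-0.15,"rz":0},{"x":0.06,"y":0.02,"z":0.064,"rx":0,"ry":-0.3,"rz":0},{"x":0.09,"y":0.03,"z":0.096,"rx":0,"ry":-0.45,"rz":0},{"x":0.12,"y":0.05,"z":0.13,"rx":0,"ry":-0.6,"rz":0},{"x":0.15,"y":0.066,"z":0.16,"rx":0,"ry":-0.75,"rz":0}]' >/dev/null
python3 go.py 542.6 81.9 450 73 0
```

```text
clock 2.05 q [ 0.35  0.39 -0.69  1.58  0.26  1.27  0.75] p [524.7  41.3 519.6] f [ 1.3 -0.2  0.6] op 0.997
shift m [0.0446 0.0695 0.0012] rot [ 0.0025 -0.1396 -0.0032]
```

```bash
python3 -m pendant '[{"x":0.03,"y":0.04,"z":0.001,"rx":0,"ry":-0.14,"rz":0},{"x":0.045,"y":0.07,"z":0.001,"rx":0.002,"ry":-0.14,"rz":-0.003},{"x":0.045,"y":0.07,"z":0.001,"rx":0.002,"ry":-0.14,"rz":-0.003}]' >/dev/null
python3 go.py 542.6 81.9 267 73 0
python3 - <<'E'
from h import *
f=grab('wrist','w1.png');print(np.array(f['T']).round(2))
E
```

```text
clock 2.35 q [ 0.26  0.5  -0.7   1.64  0.34  1.14  0.75] p [542.1  83.7 445. ] f [-0.6 -1.2  0.5] op 1.002
shift m [-0.001   0.178  -0.0025] rot [-0.0088  0.005  -0.0033]
[[ 2.9000e-01  9.2000e-01  2.6000e-01  4.6809e+02]
 [ 9.6000e-01 -2.8000e-01 -8.0000e-02  1.0684e+02]
 [-0.0000e+00  2.7000e-01 -9.6000e-01  4.2615e+02]
 [ 0.0000e+00  0.0000e+00  0.0000e+00  1.0000e+00]]
```

View pics/w1.png

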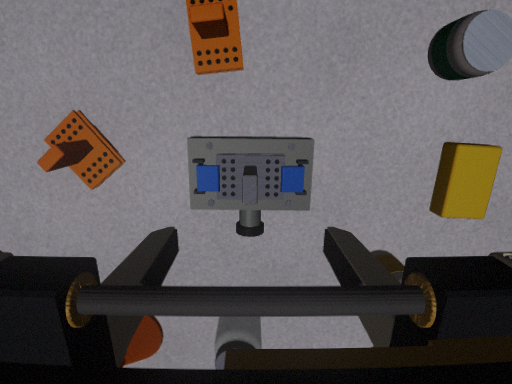

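Run:
```python
from h import *
f=grab('wrist');im=f['pixels'];print(f['fx'])
hsv=cv2.cvtColor(im,cv2.COLOR_RGB2HSV)
m=cv2.inRange(hsv,(100,120,60),(125,255,255))
n,l,s,c=cv2.connectedComponentsWithStats(m)
P=[onz(f,*c[i],62) for i in range(1,n) if s[i,4]>200];print([c[i] for i in range(1,n) if s[i,4]>200],P,len(P))
C=sum(P)/2;d=P[1]-P[0];yaw=np.arctan2(d[1],d[0]);print(C,np.degrees(yaw))
u=np.array([np.cos(yaw),np.sin(yaw),0]);w=np.array([u[1],-u[0],0]);C[2]=0
for z,sx,sy in((122,17,8),(57,17,8),(0,50,85),(40,50,85)):
    print(z,proj(f,[C+a*w*sx+b*u*sy+[0,0,z] for a in(-1,1) for b in (-1,1)]).round(0).tolist())
big=cv2.resize(cv2.cvtColor(im[125:245,180:320],cv2.COLOR_RGB2BGR),None,fx=5,fy=5,interpolation=cv2.INTER_CUBIC)
for q in proj(f,[C+a*w*17+b*u*8+[0,0,122] for a in(-1,1) for b in (-1,1)]): cv2.circle(big,(int((q[0]-180)*5),int((q[1]-125)*5)),4,(0,0,255),-1)
cv2.imwrite('pics/w1c.png',big)
```

```text
285.37572892557023
[array([208.29674099, 175.50085763]), array([292.46114865, 176.49155405])] [array([525.93829717,  29.74076007,  62.        ]), array([559.16628784, 134.95692803,  62.        ])] 2
[542.5522925   82.34884405  62.        ] 72.47352429273822
122 [[243.0, 172.0], [258.0, 172.0], [243.0, 202.0], [257.0, 202.0]]
57 [[244.0, 162.0], [257.0, 163.0], [244.0, 188.0], [256.0, 188.0]]
0 [[193.0, 133.0], [308.0, 135.0], [196.0, 198.0], [304.0, 200.0]]
40 [[187.0, 135.0], [314.0, 137.0], [191.0, 206.0], [309.0, 208.0]]
```

View pics/w1c.png

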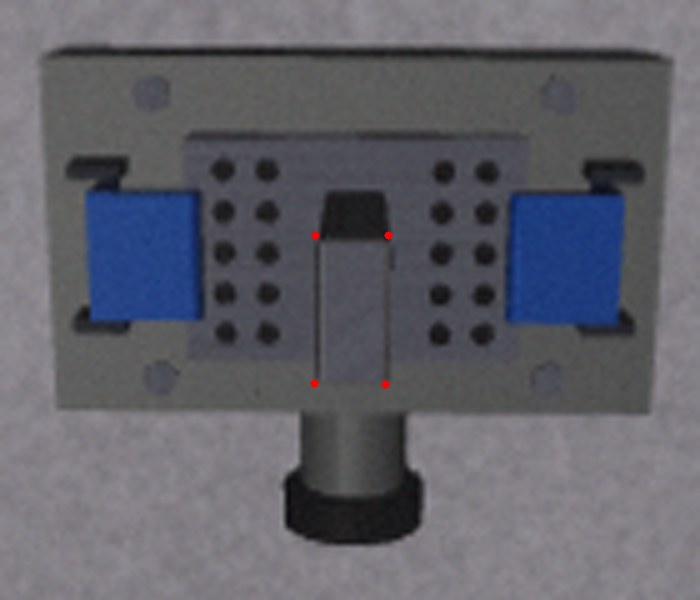

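The seated handle's predicted top corners land on the handle edges in the crop. The body centre is (542.6, 82.3) with its long axis at 72.6°. Next I descend.

```bash
python3 -m pendant '[{"x":-0.001,"y":0.04,"z":-0.002,"rx":-0.008,"ry":0.007,"rz":-0.003},{"x":-0.001,"y":0.08,"z":-0.002,"rx":-0.008,"ry":0.01,"rz":-0.003},{"x":-0.001,"y":0.12,"z":-0.002,"rx":-0.008,"ry":0.01,"rz":-0.003},{"x":-0.001,"y":0.14,"z":-0.002,"rx":-0.008,"ry":0.01,"rz":-0.003},{"x":-0.001,"y":0.14,"z":-0.002,"rx":-0.008,"ry":0.01,"rz":-0.003}]' 0.45
python3 go.py 542.6 82.2 267 72.6 0
```

```text
clock: 2.95
ee_pos: [544.6, 78.0, 308.7]
tool_rot: [-0.569, 0.573, 0.418, -0.416]
ft_force: [-0.2, -0.6, 1.4]
opening: 0.616
clock 2.95 q [ 0.2   0.64 -0.6   1.82  0.49  0.83  0.61] p [544.6  78.  308.7] f [-0.2 -0.6  1.4] op 0.616
shift m [0.0034 0.0417 0.0034] rot [ 0.0059 -0.006  -0.0011]
```

```bash
python3 -m pendant '[{"x":0.003,"y":0.015,"z":0.003,"rx":0.006,"ry":-0.006,"rz":-0.001},{"x":0.0034,"y":0.03,"z":0.0034,"rx":0.006,"ry":-0.006,"rz":-0.001},{"x":0.0034,"y":0.0417,"z":0.0034,"rx":0.006,"ry":-0.006,"rz":-0.001},{"x":0.0034,"y":0.0417,"z":0.0034,"rx":0.006,"ry":-0.006,"rz":-0.001}]' >/dev/null
python3 go.py 542.6 82.2 267 72.6 0
```

```text
clock 3.35 q [ 0.17  0.7  -0.57  1.86  0.54  0.74  0.57] p [542.6  81.8 266.6] f [ 0.5 -1.2 -0.3] op 0.549
shift m [ 0.0004 -0.0004  0.0001] rot [-0.0006 -0.0005 -0.001 ]
```

```bash
python3 -m pendant '[{"x":0,"y":0,"z":0,"rx":0,"ry":0,"rz":0},{"x":0,"y":0,"z":0,"rx":0,"ry":0,"rz":0},{"x":0,"y":0,"z":0,"rx":0,"ry":0,"rz":0},{"x":0,"y":0,"z":0,"rx":0,"ry":0,"rz":0},{"x":0,"y":0,"z":0,"rx":0,"ry":0,"rz":0}]' 1 60
python3 -m pendant '[{"x":0,"y":0,"z":0,"rx":0,"ry":0,"rz":0},{"x":0,"y":0,"z":0,"rx":0,"ry":0,"rz":0}]'
cat > st.py <<'E'
# st.py [L R ...]: present end rises (rigid grip, relative to the grasp pose) and the remaining move for targets L R
import sys,json,os
from go import *
o,r=tool()
if not os.path.exists('ref.json'): json.dump([o['ee_pos'].tolist(),r.as_quat().tolist()],open('ref.json','w'))
p0,q0=json.load(open('ref.json'));p0=np.array(p0);r0=R.from_quat(q0)
d=r0.inv().apply(o['ee_pos']-p0);th=-(r0.inv()*r).as_rotvec()[2]
s=np.sin(th);m=-d[1]-227*(np.cos(th)-1);yF=d[0]+227*s
print('clock',round(o['clock'],2),'L %.1f R %.1f yF %.1f z %.1f tilt %.1f'%(m+45*s,m-45*s,yF,d[2],np.degrees(th)),'f',(r0.inv().apply(o['ft_force'])).round(1),'T',r0.inv().apply(o['ft_torque']).round(2),'op',round(o['opening'],3))
a=list(map(float,sys.argv[1:]))
for L,Rr in zip(a[::2],a[1::2]):
    s=(L-Rr)/90;c=np.sqrt(1-s*s)
    t=r0.apply([-233*s,-((L+Rr)/2+227*(c-1)),0])+p0
    print(L,Rr,'shift',(r.inv().apply(t-o['ee_pos'])/1000).round(4),'rot',(r.inv()*r0*R.from_rotvec([0,0,-np.arcsin(s)])).as_rotvec().round(4))
E
python3 st.py 4 0 8 0 12.5 0
```

```text
clock: 3.85
ee_pos: [542.6, 81.7, 266.9]
tool_rot: [-0.57, 0.57, 0.418, -0.419]
ft_force: [-1.6, -3.9, 0.9]
opening: 0.174
clock: 4.05
ee_pos: [542.6, 81.7, 266.8]
tool_rot: [-0.57, 0.57, 0.418, -0.419]
ft_force: [0.3, 0.8, 0.5]
opening: 0.172
clock 4.05 L -0.0 R 0.0 yF 0.0 z 0.0 tilt -0.0 f [ 0.9 -0.5 -0.1] T [-0.17 -0.04 -0.12] op 0.172
4.0 0.0 shift [-0.0104 -0.0018  0.    ] rot [ 0.      0.     -0.0445]
8.0 0.0 shift [-0.0207 -0.0031  0.    ] rot [ 0.     0.    -0.089]
12.5 0.0 shift [-0.0324 -0.004   0.    ] rot [ 0.      0.     -0.1393]
```

```bash
python3 -m pendant '[{"x":-0.005,"y":-0.0009,"z":0,"rx":0,"ry":0,"rz":-0.022},{"x":-0.0104,"y":-0.0018,"z":0,"rx":0,"ry":0,"rz":-0.0445},{"x":-0.0155,"y":-0.0025,"z":0,"rx":0,"ry":0,"rz":-0.067},{"x":-0.0207,"y":-0.0031,"z":0,"rx":0,"ry":0,"rz":-0.089},{"x":-0.0207,"y":-0.0031,"z":0,"rx":0,"ry":0,"rz":-0.089}]' >/dev/null
python3 st.py 12.5 0 13 0 13.5 -0.5
```

```text
clock 4.55 L 7.6 R -0.1 yF -3.5 z -0.1 tilt 4.9 f [-2.6  0.1  0.8] T [-0.   -0.05  0.68] op 0.165
12.5 0.0 shift [-0.0092 -0.002   0.0001] rot [-0.0012 -0.0026 -0.053 ]
13.0 0.0 shift [-0.0105 -0.0021  0.0001] rot [-0.0011 -0.0026 -0.0586]
13.5 -0.5 shift [-0.0131 -0.002   0.0001] rot [-0.0011 -0.0026 -0.0699]
```

```bash
python3 -m pendant '[{"x":-0.004,"y":-0.001,"z":0,"rx":-0.001,"ry":-0.002,"rz":-0.03},{"x":-0.01,"y":-0.002,"z":0,"rx":-0.001,"ry":-0.002,"rz":-0.058},{"x":-0.0105,"y":-0.0021,"z":0,"rx":-0.001,"ry":-0.0026,"rz":-0.0586},{"x":-0.0105,"y":-0.0021,"z":0,"rx":-0.001,"ry":-0.0026,"rz":-0.0586}]' >/dev/null
python3 st.py 13 0 11.5 0 11.5 4 11.5 8 11.5 13
```

```text
clock 4.95 L 12.9 R -0.1 yF -1.1 z -0.3 tilt 8.3 f [-0.6  1.3 -0.4] T [-0.17  0.01  0.42] op 0.169
13.0 0.0 shift [ 0.0004 -0.0001  0.0003] rot [ 0.0001 -0.0008  0.0008]
11.5 0.0 shift [0.0042 0.0007 0.0003] rot [ 0.0001 -0.0008  0.0176]
11.5 4.0 shift [ 0.0149 -0.0008  0.0003] rot [ 0.0001 -0.0008  0.0623]
11.5 8.0 shift [ 0.0256 -0.0019  0.0003] rot [ 1.000e-04 -8.000e-04  1.068e-01]
11.5 13.0 shift [ 0.0388 -0.0026  0.0003] rot [ 1.000e-04 -8.000e-04  1.624e-01]
```

Run:
```python
from h import *
a=grab('wrist')['pixels'];b=grab('scene')['pixels'][155:225,240:335]
b=cv2.resize(b,(512,377),interpolation=cv2.INTER_CUBIC)
cv2.imwrite('pics/c2.png',cv2.resize(cv2.cvtColor(np.vstack([a,b]),cv2.COLOR_RGB2BGR),None,fx=.78,fy=.78))
```

```text
(no output)
```

View pics/c2.png

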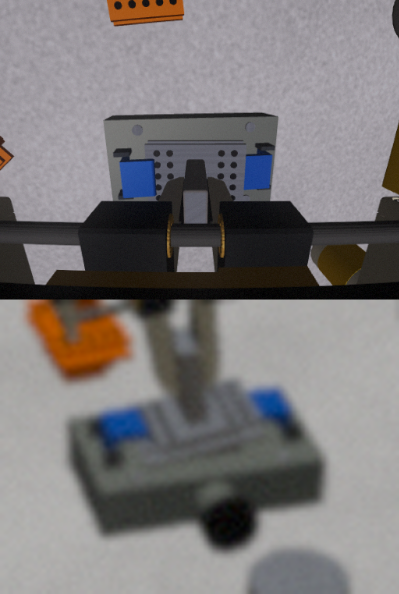

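Wrist picture: the right blue catch (257,172) is now partly covered by the raised flange, and the left one (138,178) still covers its flange. So the first end is a notch up and the other is seated. Now the other end.

```bash
python3 -m pendant '[{"x":0.0095,"y":0,"z":0,"rx":0,"ry":0,"rz":0.04},{"x":0.0149,"y":-0.0008,"z":0,"rx":0,"ry":-0.001,"rz":0.0623},{"x":0.02,"y":-0.0014,"z":0,"rx":0,"ry":-0.001,"rz":0.085},{"x":0.0256,"y":-0.0019,"z":0,"rx":0,"ry":-0.001,"rz":0.107},{"x":0.0256,"y":-0.0019,"z":0,"rx":0,"ry":-0.001,"rz":0.107}]' >/dev/null
python3 st.py 11.5 10 11.5 13 11.5 13.5
```

```text
clock 5.55 L 7.1 R 4.2 yF -4.3 z -0.6 tilt 1.8 f [-7.7 19.  -3.5] T [-1.14 -0.03 -0.01] op 0.169
11.5 10.0 shift [ 0.0077 -0.005   0.0006] rot [-0.0039 -0.001   0.0149]
11.5 13.0 shift [ 0.0156 -0.0062  0.0006] rot [-0.0039 -0.0009  0.0483]
11.5 13.5 shift [ 0.0169 -0.0064  0.0006] rot [-0.0039 -0.0009  0.0538]
```

```bash
python3 - <<'E'
from h import *
a=grab('wrist')['pixels'][110:290,110:380]
cv2.imwrite('pics/c3.png',cv2.resize(cv2.cvtColor(a,cv2.COLOR_RGB2BGR),None,fx=2.9,fy=2.9,interpolation=cv2.INTER_CUBIC))
E
python3 st.py
```

```text
clock 5.6 L 7.1 R 4.2 yF -4.3 z -0.6 tilt 1.8 f [-7.9 18.9 -3.5] T [-1.13 -0.08 -0.05] op 0.178
```

View pics/c3.png

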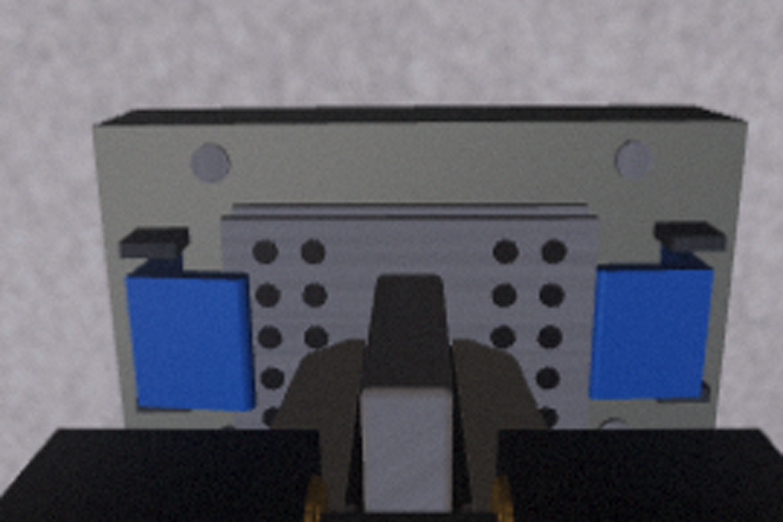

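The picture and the reading (yF −4.3) agree that the strainer slid toward the −u end. Its +u flange end is at the nose tip and has slipped off the notch. I'll seat the −u end again, raise the +u end, then shift it over its nose and check that it bears there.

```bash
sed -i 's/for L,Rr in zip(a\[::2\],a\[1::2\]):/for L,Rr,yf in zip(a[::3],a[1::3],a[2::3]):/; s/-233\*s,/-227*s+yf,/; s/print(L,Rr,/print(L,Rr,yf,/' st.py
python3 st.py 8 1 -2 10 -0.5 -2 13.5 -0.5 -2
```

```text
clock 5.6 L 7.1 R 4.2 yF -4.3 z -0.6 tilt 1.8 f [-7.9 18.9 -3.5] T [-1.13 -0.08 -0.05] op 0.178
8.0 1.0 -2.0 shift [-0.0081  0.0015  0.0006] rot [-0.0038 -0.0014 -0.0456]
10.0 -0.5 -2.0 shift [-0.0169  0.0018  0.0006] rot [-0.0038 -0.0014 -0.0847]
13.5 -0.5 -2.0 shift [-0.0258  0.001   0.0006] rot [-0.0038 -0.0015 -0.1239]
```

```bash
python3 -m pendant '[{"x":-0.008,"y":0.0015,"z":0.0006,"rx":-0.004,"ry":-0.001,"rz":-0.0456},{"x":-0.017,"y":0.0018,"z":0.0006,"rx":-0.004,"ry":-0.001,"rz":-0.085},{"x":-0.022,"y":0.0014,"z":0.0006,"rx":-0.004,"ry":-0.001,"rz":-0.105},{"x":-0.0258,"y":0.001,"z":0.0006,"rx":-0.004,"ry":-0.001,"rz":-0.124},{"x":-0.0258,"y":0.001,"z":0.0006,"rx":-0.004,"ry":-0.001,"rz":-0.124}]' >/dev/null
python3 st.py 13.5 -0.5 0 12.5 0 1.5 10 0 1.5
```

```text
clock 6.1 L 13.6 R -0.3 yF -3.1 z -0.2 tilt 8.9 f [-4.  -4.4  0.2] T [ 0.01 -0.    1.61] op 0.171
13.5 -0.5 0.0 shift [0.0028 0.0006 0.0002] rot [ 0.0004 -0.0014 -0.0012]
12.5 0.0 1.5 shift [0.0081 0.0012 0.0002] rot [ 0.0004 -0.0014  0.0157]
10.0 0.0 1.5 shift [0.0142 0.0026 0.0002] rot [ 0.0004 -0.0015  0.0437]
```

```bash
python3 -m pendant '[{"x":0.002,"y":0.0004,"z":0,"rx":0,"ry":-0.001,"rz":0},{"x":0.003,"y":0.0006,"z":0,"rx":0,"ry":-0.001,"rz":0},{"x":0.0055,"y":0.0008,"z":0,"rx":0,"ry":-0.001,"rz":0.007},{"x":0.0081,"y":0.0012,"z":0,"rx":0,"ry":-0.001,"rz":0.0157},{"x":0.0081,"y":0.0012,"z":0,"rx":0,"ry":-0.001,"rz":0.0157}]' >/dev/null
python3 st.py 12.5 0 1.5  9 0 1.5
python3 - <<'E'
from h import *
a=grab('wrist')['pixels'][110:290,110:380]
cv2.imwrite('pics/c4.png',cv2.resize(cv2.cvtColor(a,cv2.COLOR_RGB2BGR),None,fx=2.9,fy=2.9,interpolation=cv2.INTER_CUBIC))
E
```

```text
clock 6.6 L 12.1 R -0.2 yF 1.4 z -0.3 tilt 7.9 f [-5.3 -2.4 -0.5] T [-0.25  0.04  1.49] op 0.166
12.5 0.0 1.5 shift [-0.0002 -0.0003  0.0003] rot [ 0.0005  0.0003 -0.0017]
9.0 0.0 1.5 shift [0.0084 0.0016 0.0003] rot [0.0005 0.0003 0.0374]
```

View pics/c4.png

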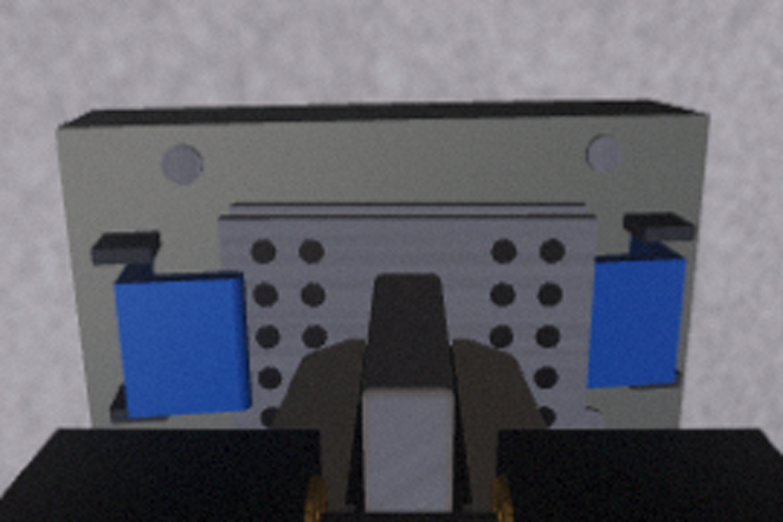

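The +u blue catch is narrowed to (594–685), covered by the flange, while the −u catch still covers its flange by about 5 mm. The +u end is a notch up and over its nose. Now I raise the −u end, keeping the strainer biased toward +u.

```bash
python3 st.py 11 0 1 10.5 3 1.5 10.5 6 1.5 10 9 1.5 10 11 1.5
```

```text
clock 6.65 L 12.2 R -0.2 yF 1.4 z -0.3 tilt 7.9 f [-4.  -2.6 -0.5] T [-0.31  0.02  1.46] op 0.168
11.0 0.0 1.0 shift [0.0031 0.0004 0.0003] rot [0.0005 0.0001 0.0154]
10.5 3.0 1.5 shift [ 0.0126 -0.0004  0.0003] rot [0.0005 0.0001 0.0545]
10.5 6.0 1.5 shift [ 0.0204 -0.0014  0.0003] rot [0.0005 0.0001 0.0879]
10.0 9.0 1.5 shift [ 0.0293 -0.0017  0.0003] rot [5.000e-04 1.000e-04 1.268e-01]
10.0 11.0 1.5 shift [ 0.0345 -0.0019  0.0003] rot [5.00e-04 1.00e-04 1.49e-01]
```

```bash
python3 -m pendant '[{"x":0.003,"y":0.0004,"z":0,"rx":0,"ry":0,"rz":0.0154},{"x":0.0126,"y":-0.0004,"z":0,"rx":0,"ry":0,"rz":0.0545},{"x":0.0165,"y":-0.001,"z":0,"rx":0,"ry":0,"rz":0.071},{"x":0.0204,"y":-0.0014,"z":0,"rx":0,"ry":0,"rz":0.088},{"x":0.0204,"y":-0.0014,"z":0,"rx":0,"ry":0,"rz":0.088}]' >/dev/null
python3 st.py 10.5 9 1.5 10.5 11 1.5 10.5 13 1.5 10.5 15 1.5
```

```text
clock 7.15 L 11.0 R 6.5 yF 2.7 z -0.1 tilt 2.9 f [-5.8 -5.6 -0.7] T [-0.05  0.05  1.05] op 0.169
10.5 9.0 1.5 shift [ 0.0065 -0.0009  0.0001] rot [0.0016 0.0006 0.0338]
10.5 11.0 1.5 shift [ 0.0116 -0.0017  0.0001] rot [0.0016 0.0006 0.056 ]
10.5 13.0 1.5 shift [ 0.0167 -0.0023  0.0001] rot [0.0016 0.0006 0.0782]
10.5 15.0 1.5 shift [ 0.0218 -0.0029  0.0001] rot [0.0016 0.0006 0.1005]
```

```bash
python3 -m pendant '[{"x":0.0065,"y":-0.0009,"z":0,"rx":0.001,"ry":0,"rz":0.034},{"x":0.0116,"y":-0.0017,"z":0,"rx":0.0016,"ry":0,"rz":0.056},{"x":0.0167,"y":-0.0023,"z":0,"rx":0.0016,"ry":0,"rz":0.078},{"x":0.0167,"y":-0.0023,"z":0,"rx":0.0016,"ry":0,"rz":0.078}]' >/dev/null
python3 st.py 11.5 13.5 0 12 12.5 -0.5
```

```text
clock 7.55 L 10.9 R 13.2 yF 3.8 z 0.0 tilt -1.5 f [-1.1 -2.9  0.3] T [-0.17  0.02 -0.  ] op 0.167
11.5 13.5 0.0 shift [-0.0046 -0.0003 -0.    ] rot [ 0.0013  0.0026 -0.0035]
12.0 12.5 -0.5 shift [-0.0089 -0.     -0.    ] rot [ 0.0012  0.0026 -0.0201]
```

```bash
python3 -m pendant '[{"x":-0.0025,"y":-0.0002,"z":0,"rx":0.001,"ry":0.002,"rz":-0.002},{"x":-0.0046,"y":-0.0003,"z":0,"rx":0.001,"ry":0.0026,"rz":-0.0035},{"x":-0.0046,"y":-0.0003,"z":0,"rx":0.001,"ry":0.0026,"rz":-0.0035}]' >/dev/null
python3 - <<'E'
from h import *
a=grab('wrist')['pixels'][110:290,110:380]
cv2.imwrite('pics/c5.png',cv2.resize(cv2.cvtColor(a,cv2.COLOR_RGB2BGR),None,fx=2.9,fy=2.9,interpolation=cv2.INTER_CUBIC))
E
python3 st.py 10.5 10.5 0
```

```text
clock 7.9 L 11.0 R 13.0 yF -0.1 z 0.4 tilt -1.2 f [-0.3  2.8  0.1] T [-0.06  0.01 -0.14] op 0.169
10.5 10.5 0.0 shift [-0.0048  0.0015 -0.0004] rot [-0.0012 -0.0002 -0.0218]
```

View pics/c5.png

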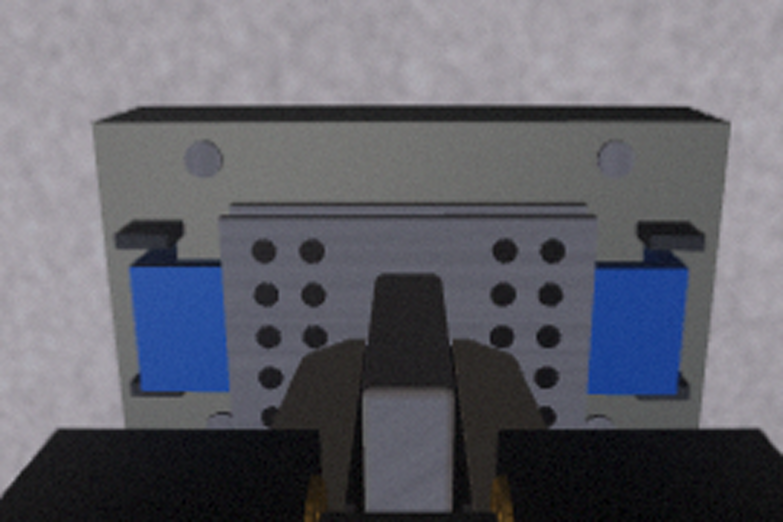

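Both flanges now cover both catches: (131–228) on the left and (590–687) on the right. Next swing: the +u end past its second notch, with the −u end bearing on its nose.

```bash
python3 st.py 14 10.5 -1 18 10.5 -1.5 22 10.5 -2 26 10.5 -2
```

```text
clock 7.9 L 11.0 R 13.0 yF -0.1 z 0.4 tilt -1.2 f [-0.3  2.8  0.1] T [-0.06  0.01 -0.14] op 0.169
14.0 10.5 -1.0 shift [-0.0147  0.0002 -0.0004] rot [-0.0012 -0.0002 -0.0607]
18.0 10.5 -1.5 shift [-0.0253 -0.001  -0.0004] rot [-0.0012 -0.0002 -0.1052]
22.0 10.5 -2.0 shift [-0.0359 -0.0017 -0.0004] rot [-0.0012 -0.0002 -0.1499]
26.0 10.5 -2.0 shift [-0.046  -0.0019 -0.0004] rot [-0.0012 -0.0003 -0.1949]
```

```bash
python3 -m pendant '[{"x":-0.0075,"y":0,"z":0,"rx":-0.001,"ry":0,"rz":-0.03},{"x":-0.0147,"y":0.0002,"z":-0.0004,"rx":-0.001,"ry":0,"rz":-0.061},{"x":-0.02,"y":-0.0005,"z":-0.0004,"rx":-0.001,"ry":0,"rz":-0.083},{"x":-0.0253,"y":-0.001,"z":-0.0004,"rx":-0.001,"ry":0,"rz":-0.105},{"x":-0.0253,"y":-0.001,"z":-0.0004,"rx":-0.001,"ry":0,"rz":-0.105}]' >/dev/null
python3 st.py 20 10.5 -2 22 10.5 -2 25 10.5 -2
```

```text
clock 8.4 L 18.3 R 10.7 yF -1.6 z 0.4 tilt 4.9 f [ 1.4 -0.3  0.7] T [ 0.21 -0.04  0.12] op 0.167
20.0 10.5 -2.0 shift [-0.005  -0.0007 -0.0004] rot [-0.001  -0.0006 -0.0208]
22.0 10.5 -2.0 shift [-0.01   -0.0015 -0.0004] rot [-0.001  -0.0006 -0.0432]
25.0 10.5 -2.0 shift [-0.0175 -0.0026 -0.0004] rot [-0.0009 -0.0006 -0.0769]
```

```bash
python3 -m pendant '[{"x":-0.005,"y":-0.0007,"z":0,"rx":-0.001,"ry":0,"rz":-0.021},{"x":-0.01,"y":-0.0015,"z":-0.0004,"rx":-0.001,"ry":0,"rz":-0.043},{"x":-0.0137,"y":-0.002,"z":-0.0004,"rx":-0.001,"ry":0,"rz":-0.06},{"x":-0.0175,"y":-0.0026,"z":-0.0004,"rx":-0.001,"ry":0,"rz":-0.077},{"x":-0.0175,"y":-0.0026,"z":-0.0004,"rx":-0.001,"ry":0,"rz":-0.077}]' >/dev/null
python3 st.py 26 10.5 -1.5 27 10.5 0
```

```text
clock 8.9 L 25.4 R 10.8 yF -2.6 z -0.1 tilt 9.3 f [-0.2 -4.2  2. ] T [ 0.52 -0.    0.36] op 0.168
26.0 10.5 -1.5 shift [-0.0012  0.      0.0001] rot [ 0.0001 -0.0025 -0.0103]
27.0 10.5 0.0 shift [-0.0022 -0.0002  0.0001] rot [ 0.0001 -0.0025 -0.0216]
```

```bash
python3 st.py 26 10.5 -1 25.5 13 0 25 17 1 25 20 1.5
```

```text
clock 8.9 L 25.4 R 10.8 yF -2.6 z -0.1 tilt 9.3 f [-0.2 -4.2  2. ] T [ 0.52 -0.    0.36] op 0.168
26.0 10.5 -1.0 shift [-0.0007  0.0001  0.0001] rot [ 0.0001 -0.0025 -0.0103]
25.5 13.0 0.0 shift [ 0.0081 -0.0007  0.0001] rot [ 0.     -0.0025  0.0235]
25.0 17.0 1.0 shift [ 0.0207 -0.0017  0.0001] rot [-0.     -0.0025  0.0738]
25.0 20.0 1.5 shift [ 0.029  -0.0024  0.0002] rot [-1.000e-04 -2.500e-03  1.072e-01]
```

```bash
python3 -m pendant '[{"x":-0.0007,"y":0,"z":0,"rx":0,"ry":-0.002,"rz":-0.01},{"x":0.0081,"y":-0.0007,"z":0,"rx":0,"ry":-0.0025,"rz":0.0235},{"x":0.0145,"y":-0.0013,"z":0,"rx":0,"ry":-0.0025,"rz":0.049},{"x":0.0207,"y":-0.0017,"z":0,"rx":0,"ry":-0.0025,"rz":0.074},{"x":0.0207,"y":-0.0017,"z":0,"rx":0,"ry":-0.0025,"rz":0.074}]' >/dev/null
python3 st.py 25 19 1.5 25 22 1.5 25 26.5 1.5
```

```text
clock 9.4 L 23.9 R 16.4 yF -1.0 z -0.6 tilt 4.8 f [-3.4  3.6 -1.2] T [-0.34  0.01  0.52] op 0.175
25.0 19.0 1.5 shift [ 0.0066 -0.0016  0.0006] rot [-0.0002 -0.0003  0.0175]
25.0 22.0 1.5 shift [ 0.0143 -0.0028  0.0006] rot [-0.0002 -0.0003  0.0509]
25.0 26.5 1.5 shift [ 0.0258 -0.0042  0.0006] rot [-0.0003 -0.0003  0.1009]
```

```bash
python3 -m pendant '[{"x":0.0066,"y":-0.0016,"z":0.0006,"rx":0,"ry":0,"rz":0.0175},{"x":0.0105,"y":-0.0022,"z":0.0006,"rx":0,"ry":0,"rz":0.034},{"x":0.0143,"y":-0.0028,"z":0.0006,"rx":0,"ry":0,"rz":0.051},{"x":0.02,"y":-0.0036,"z":0.0006,"rx":0,"ry":0,"rz":0.076},{"x":0.0258,"y":-0.0042,"z":0.0006,"rx":0,"ry":0,"rz":0.101}]' >/dev/null
python3 st.py 25 27 1 26 27 0
```

```text
clock 9.9 L 25.2 R 26.9 yF 2.3 z 0.4 tilt -1.0 f [0.1 3.6 0.6] T [-0.09 -0.   -0.12] op 0.165
25.0 27.0 1.0 shift [-0.0004  0.0001 -0.0004] rot [-0.0004  0.0011  0.0039]
26.0 27.0 0.0 shift [-0.004  -0.0004 -0.0004] rot [-0.0004  0.0011 -0.0072]
```

Both ends have passed their second notch, and the wrist force (3.6 N) is now just the strainer's weight. Centre, level and lift.

```bash
python3 -m pendant '[{"x":-0.004,"y":-0.0004,"z":-0.0004,"rx":0,"ry":0.001,"rz":-0.007},{"x":-0.0075,"y":-0.002,"z":-0.0004,"rx":0,"ry":0.001,"rz":-0.018},{"x":-0.0075,"y":-0.008,"z":-0.0004,"rx":0,"ry":0.001,"rz":-0.018},{"x":-0.0075,"y":-0.02,"z":-0.0004,"rx":0,"ry":0.001,"rz":-0.018}]' >/dev/null
python3 st.py 61 61 0
```

```text
clock 10.3 L 46.0 R 46.1 yF -2.2 z -0.1 tilt -0.1 f [-1.3  3.2 -0.1] T [-0.12 -0.02 -0.11] op 0.17
61.0 61.0 0.0 shift [ 0.0017 -0.015   0.0001] rot [-0.0022 -0.0013 -0.0019]
```

```bash
python3 -m pendant '[{"x":0.001,"y":-0.008,"z":0,"rx":-0.002,"ry":-0.001,"rz":-0.002},{"x":0.0017,"y":-0.015,"z":0,"rx":-0.002,"ry":-0.001,"rz":-0.002},{"x":0.0017,"y":-0.015,"z":0,"rx":-0.002,"ry":-0.001,"rz":-0.002},{"x":0.0017,"y":-0.015,"z":0,"rx":-0.002,"ry":-0.001,"rz":-0.002},{"x":0.0017,"y":-0.015,"z":0,"rx":-0.002,"ry":-0.001,"rz":-0.002}]' >/dev/null
python3 st.py 61 61 0
python3 - <<'E'
from h import *
a=grab('wrist')['pixels'];b=grab('scene')['pixels'][120:225,230:350]
b=cv2.resize(b,(512,448),interpolation=cv2.INTER_CUBIC)
cv2.imwrite('pics/c6.png',cv2.resize(cv2.cvtColor(np.vstack([a[:290],b]),cv2.COLOR_RGB2BGR),None,fx=.8,fy=.8))
E
```

```text
clock 10.8 L 60.6 R 60.7 yF -0.3 z 0.0 tilt -0.0 f [ 0.3  3.3 -0.5] T [-0.1   0.01 -0.09] op 0.171
61.0 61.0 0.0 shift [ 0.0002 -0.0003 -0.    ] rot [-0.001  -0.0003 -0.0006]
```

View pics/c6.png

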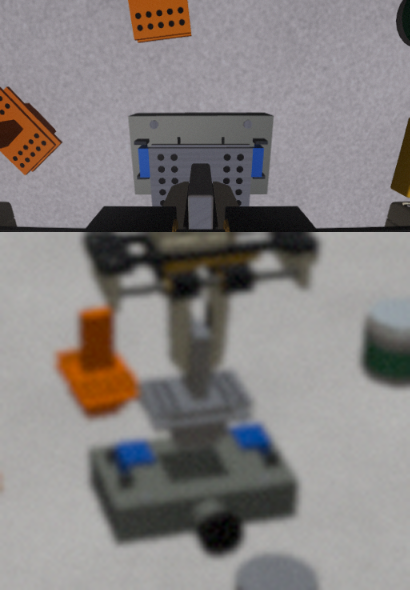

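The scene picture shows the strainer upright over the empty well at (195,462), clear of both blue catches (133,453) and (250,437), which are back at rest. Handing in.

```bash
python3 -c "
from station import env
env.job_done()"
```

```text
the job is handed in; nothing more can be done
```

The strainer is out of the drain body and held upright over it. The basket is about 31 mm clear of the grey rim, and I handed the job in at about 10.9 s.

- **How it came out:** I gripped the handle across the strainer's y axis at 60 N and rocked it end to end. First the +u end (the one toward the robot's left) went up a notch with the other end seated, then the other end. Each end then went past its second notch in the same order. Tilt stayed at or below about 9.3°.
- **One slip, mended:** on the first try at the second end, the strainer slid 4 mm and the first end came off its notch. For a moment both ends pulled on their catches together, at about 19 N. I seated the second end again, raised the first end a second time, and checked by camera that it sat on its catch. The rocking then went through cleanly.
- **Last checks:** the tool reads both ends risen 60.6 and 60.7 mm, tilt 0.0°, sideways offset −0.3 mm. The force is 3.3 N, which fits the strainer's weight alone. The last picture shows the basket clear over the empty well and both catches back at rest.
- **Not measured:** the 31 mm comes from the arm pose and assumes the strainer did not slip in the grip; the pictures showed no slip. I did not check the bucket, jar, funnel, bottle, sponge and tin one by one, but the arm was never lowered near them.

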